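# Finish the stepped block front of a timber planter

## Robot

A 6-joint arm with a two-finger parallel gripper is mounted at the origin on the work surface. World frame = base frame: x ahead of the robot, y to its left, z up, the work surface at z = 0. Lengths are in m, angles in rad, forces in N, time in s.
With the tool pointing down it reaches from about 0.275 to 0.875 m from the base axis. Payload 12.5 kg.
Tool frame: the origin (TCP) lies midway between the tips of the shut fingers; the grasp point (between the pads) lies 19 mm behind it; z points along the fingers, y is the line along which they close (so a half turn about z gives the same grasp; the last joint's range is limited). The gripper opens to 85 mm and grips with 20 to 120 N. Pads are 22 mm wide; open, the fingers measure 114 mm over their backs; the gripper's body (76 mm by 85 mm) begins 54 mm behind the grasp point. The pads swing forward as they close: fully open they stand 13 mm farther back than shut.
Start: joints at [1.145, 0.351, 1.652, -0, 1.139, -0.085], TCP at [0.184, 0.518, 0.231] pointing down, gripper open.
Joint ranges: [-2.75, 2.75], [-0.79, 2.1], [0.01, 2.65], [-1.57, 4.71], [0.07, 3.14], [-2.87, 2.87]. Speed limits (rad/s): [2.22, 2.22, 2.79, 3.14, 3.14, 3.14].

## Interface

Orientations are given as a rotation vector (axis times angle).
In Python, from cell import sensors, imaging, job gives the robot as it stands.
- The arm moves only by the shell command python3 -m pendant 'ROWS' [FORCE]. ROWS is JSON, a list of rows, each a list of 7 numbers: the shift along the tool's x, y, z each as a share of 12 cm, from -1 to 1, then the turn, a rotation vector about the tool's x, y, z each as a share of 45 degrees, from -1 to 1, then the closure, from 0 (fully open) to 1 (shut). A call has exactly 10 rows; each row is the pose to reach, as a shift and turn from the pose commanded when the call began, along the tool's axes at that moment; what a row does not reach only later rows make up. A row lasts 1/10 s, in which the tool goes at most 50 mm and 8.59 degrees, less where a joint would pass 70% of its speed; a pose out of reach is approached as far as the arm can. A call with a number of a shift or a turn outside -1 to 1 is refused whole. A call with a gripper value outside its range is refused whole. The fingers move at their own pace and stop on an object; FORCE is the grip in N (left out, the last holds). Time passes only in rows, so rows that repeat a pose let the fingers close, or fill a call up. It gives the time, the measured TCP pose, the force, the opening and the grip force at its end, in the units of the state.
- sensors.observe(): the state, without advancing time (a new reading comes with each control period).
- imaging.camera(name): name is "side" or "top"; returns a dict with "frame" (420x560x3 uint8, red, green, blue), "z_map" (420x560 float32, m along the optical axis (not along the pixel's ray), 0 where there is no reading), "fx", "fy", "cx", "cy" (pixels), "R" (3x3) and "t" (3): a world point X has camera coordinates R X + t. Camera axes: x right, y down, z forward; pixel columns grow to the right and rows downward; lengths in m; the calibration is good to about 2 mm. A picture is of the moment at which its call begins.
- job.hand_in(): hands the job in; it is judged then, once.
The state is a dict: "time_s": time; "q": joint angles; "joint_velocities": joint speeds; "joint_torque": joint torques, N m; "tcp_pos": TCP position; "tcp_rot": TCP orientation; "contact_force": force on the tool from outside, world axes, zero at the start; "torque": the same for the moment, N m; "gripper_width": finger opening in m; "finger_force": force on a finger pad.
Only numpy, scipy, OpenCV 4.12 (cv2) and the standard library are available. Lean on these libraries where they do the work, as an engineer would, in place of code of your own. Each camera call takes 0.05 s, during which the arm holds its last target. There are 200 camera calls.

## Task

Take the two timber blocks off the sloping drying rack and finish the planter's front wall in running bond: lay one level on the first course at the pencilled cross, in line with the block already laid there, then lay the other level on top of those two, in line with the wall and centred over the joint between them, so that each block laps the ones below by half its length. Set the blocks down gently rather than letting them drop, let go of each, and leave the other things on the bench where they are.

Things in the scene. Friction and masses are not known exactly. Their poses are not given: they have to be found in the camera images.
- block_a: plain pale-timber block, 110 x 50 x 42 mm, 0.08 to 0.16 kg. Origin at its centre; x along its 110 mm length, y along its 50 mm width, z along its 42 mm height. It starts loose on the sloping rack, flat on its 110 x 50 mm face, +x pointing down the slope, +y as the rack's y. The two rack blocks are alike and interchangeable, side by side about 112 mm apart
- block_b: plain pale-timber block, 110 x 50 x 42 mm, 0.08 to 0.16 kg. Origin at its centre; x along its 110 mm length, y along its 50 mm width, z along its 42 mm height. It starts loose on the sloping rack, flat on its 110 x 50 mm face, +x pointing down the slope, +y as the rack's y. The two rack blocks are alike and interchangeable, side by side about 112 mm apart
- rack: fixed wooden rack, 240 (y) x 130 mm (x), 98 mm tall. Its plywood face slopes at 30 deg, low edge (with a 14 mm lip) at the rack's +x side (away from the robot), rising to -x; its normal leans 30 deg from vertical towards +x. Origin on the bench under its middle, z up. The blocks lie against the lip, centres at x = +32, y = about +56 and -56, z = 77 mm
- planter: fixed planter, base board 170 (x) x 380 (y) x 15 mm. Origin on the bench under its middle, z up, y along the front wall, whose centre line is at x = -45 mm. First course: three glued blocks, each 110 (y) x 50 (x) x 42 mm, 3 mm open joints, centres at y = -113, 0, 113 mm, top at z = 57 mm. Low planks at back and ends rise to z = 51 mm
- laid_block: the second-course block already glued on (fixed), same size as the others, astride the first-course joint at y = +56.5 or -56.5 mm in the planter's frame (varies). Origin at its centre, 78 mm above the bench, top at 99 mm; axes as the planter's (its length along y)
- open_place: the free second-course place over the other first-course joint, marked by a pencilled cross on the first course. Origin where the centre of a block laid there belongs, 78 mm above the bench; axes as the planter's (wall along y). A block centred here leaves a 3 mm joint to the laid block
- third_place (a point): point where the centre of the third-course block belongs: over the joint in the middle of the second course, 120 mm above the bench (at x = -45, y = 0 mm in the planter's frame).
- offcut: bystander: loose half-length timber offcut, 54 x 50 x 42 mm, on the bench between planter and rack. Origin at the centre of its underside. Not to be used.
- glue: bystander: loose white glue bottle, 64 mm across, 170 mm tall, beyond the work. Origin at the centre of its base.
- pot: bystander: loose empty terracotta pot, 90 mm across, 85 mm tall, beyond the work. Origin at the centre of its base.
- slat: bystander: loose thin wooden slat, 180 x 35 x 12 mm, beyond the work. Origin at the centre of its underside.
- mallet: bystander: loose hammer lying on the bench on the robot's left side. Origin at the underside near its middle.
- brush: bystander: loose brush lying on the bench in front of the robot. Origin at the underside near its middle.
There are look-alikes about, which are no part of the job. Leave any blue or orange look-alike of the block_b alone.

How it is judged:
On the way, in this order (a step that is already met when the one before it is completed fails the run):
1. one rack block lies level at the pencilled cross, in line with the wall, and is let go ((((horizontal distance between block_a and open_place below 0.012 m and z of block_a in the frame of planter between 0.074 and 0.082 m and angle between the x axis of block_a and the y axis of planter, either way round below 0.12 rad and angle between the z axis of block_a and the z axis of planter, either way round below 0.07 rad) and contact force between the fingers and block_a below 0.1 N and linear speed of block_a below 0.02 m/s) or ((horizontal distance between block_b and open_place below 0.012 m and z of block_b in the frame of planter between 0.074 and 0.082 m and angle between the x axis of block_b and the y axis of planter, either way round below 0.12 rad and angle between the z axis of block_b and the z axis of planter, either way round below 0.07 rad) and contact force between the fingers and block_b below 0.1 N and linear speed of block_b below 0.02 m/s))), for 0.2 s.
2. the other lies level on top, centred over the second course's joint, and is let go ((((horizontal distance between block_a and open_place below 0.012 m and z of block_a in the frame of planter between 0.074 and 0.082 m and angle between the x axis of block_a and the y axis of planter, either way round below 0.12 rad and angle between the z axis of block_a and the z axis of planter, either way round below 0.07 rad) and (horizontal distance between block_b and third_place below 0.012 m and z of block_b in the frame of planter between 0.116 and 0.124 m and angle between the x axis of block_b and the y axis of planter, either way round below 0.12 rad and angle between the z axis of block_b and the z axis of planter, either way round below 0.07 rad) and contact force between the fingers and block_a below 0.1 N and linear speed of each of block_a, block_b below 0.02 m/s and contact force between the fingers and block_b below 0.1 N) or ((horizontal distance between block_b and open_place below 0.012 m and z of block_b in the frame of planter between 0.074 and 0.082 m and angle between the x axis of block_b and the y axis of planter, either way round below 0.12 rad and angle between the z axis of block_b and the z axis of planter, either way round below 0.07 rad) and (horizontal distance between block_a and third_place below 0.012 m and z of block_a in the frame of planter between 0.116 and 0.124 m and angle between the x axis of block_a and the y axis of planter, either way round below 0.12 rad and angle between the z axis of block_a and the z axis of planter, either way round below 0.07 rad) and contact force between the fingers and block_b below 0.1 N and linear speed of each of block_b, block_a below 0.02 m/s and contact force between the fingers and block_a below 0.1 N))), for 0.2 s.
At the end, for the whole second after the job is handed in: One rack block is in the free second-course place, the other on the third course over the joint: each within 12 mm horizontally and 4 mm in height of its place, within 7 degrees of the wall line, level within 4 degrees, at rest, released ((((horizontal distance between block_a and open_place below 0.012 m and z of block_a in the frame of planter between 0.074 and 0.082 m and angle between the x axis of block_a and the y axis of planter, either way round below 0.12 rad and angle between the z axis of block_a and the z axis of planter, either way round below 0.07 rad) and (horizontal distance between block_b and third_place below 0.012 m and z of block_b in the frame of planter between 0.116 and 0.124 m and angle between the x axis of block_b and the y axis of planter, either way round below 0.12 rad and angle between the z axis of block_b and the z axis of planter, either way round below 0.07 rad) and contact force between the fingers and block_a below 0.1 N and linear speed of each of block_a, block_b below 0.02 m/s and contact force between the fingers and block_b below 0.1 N) or ((horizontal distance between block_b and open_place below 0.012 m and z of block_b in the frame of planter between 0.074 and 0.082 m and angle between the x axis of block_b and the y axis of planter, either way round below 0.12 rad and angle between the z axis of block_b and the z axis of planter, either way round below 0.07 rad) and (horizontal distance between block_a and third_place below 0.012 m and z of block_a in the frame of planter between 0.116 and 0.124 m and angle between the x axis of block_a and the y axis of planter, either way round below 0.12 rad and angle between the z axis of block_a and the z axis of planter, either way round below 0.07 rad) and contact force between the fingers and block_b below 0.1 N and linear speed of each of block_b, block_a below 0.02 m/s and contact force between the fingers and block_a below 0.1 N))); the robot touches nothing.
It fails at once if a block is dropped: it falls faster than 0.5 m/s out of the fingers ((linear speed of block_a above 0.5 m/s and contact force between the fingers and block_a below 0.05 N) or (linear speed of block_b above 0.5 m/s and contact force between the fingers and block_b below 0.05 N)).
It fails at once if a bystander is moved more than 30 mm (distance of any of offcut, glue, pot, slat, mallet, brush from where it was at the start of the episode above 0.03 m).
It also fails if it takes over 61 s, if anything falls off the work surface, if the arm or the gripper's body presses on something with over 40 N, if the wrist force passes 120 N, or if a joint passes its speed limit or range.

## Working session

There is one attempt and no reset: what is moved stays moved. The work goes in short steps, Python scripts to look and compute and a shell command to move; the robot and the scene stay as the last step left them, time stands still between calls to the robot, and variables do not carry over. Pictures are saved under pics/ and viewed, at most 10 in all, crops included, and the job is handed in when it is done.

```bash
mkdir -p pics; ls
python3 - <<'E'
from cell import sensors, imaging
import cv2, numpy as np
s=sensors.observe(); print(s)
for n in("top","side"):
    c=imaging.camera(n); np.savez(f"{n}0.npz",**c)
    cv2.imwrite(f"pics/{n}0.png",c["frame"][:,:,::-1]); print(n,c["fx"],c["R"],c["t"],(c["z_map"]>0).mean())
E
```

```text
pics
{'time_s': 0.0, 'q': array([ 1.14541412e+00,  3.51237849e-01,  1.65238279e+00, -1.04563929e-05,
        1.13908293e+00, -8.46096424e-02]), 'joint_velocities': array([-0.00113562,  0.00124762, -0.00010732, -0.00078065,  0.00058409,
       -0.00088909]), 'joint_torque': array([-3.17256017e-03, -5.06092823e+01, -2.91408902e+01, -2.44114717e-04,
        4.58823240e-03, -3.29216402e-05]), 'tcp_pos': array([0.18367478, 0.51809898, 0.23077323]), 'tcp_rot': array([-5.32645216e-01, -3.09583393e+00,  1.69221325e-03]), 'contact_force': array([ 0.37432114, -0.02358669,  0.95147198]), 'torque': array([ 0.01121806,  0.02557643, -0.01898379]), 'finger_force': 0.0, 'gripper_width': 0.08556185614452783}
top 463.22832424496056 [[ 0.0123057  -0.99969809  0.02126745]
 [-0.99055812 -0.01509198 -0.13626022]
 [ 0.13654005 -0.01938986 -0.99044477]] [0.04366691 0.51418059 1.38938971] 0.9958375850340137
side 419.02622019628024 [[ 0.96560005 -0.26001925 -0.00255681]
 [-0.16569229 -0.60767264 -0.77671103]
 [ 0.20040612  0.75041585 -0.62985192]] [-0.47225789  0.21215808  0.94153866] 0.9960246598639456
```

View pics/top0.png

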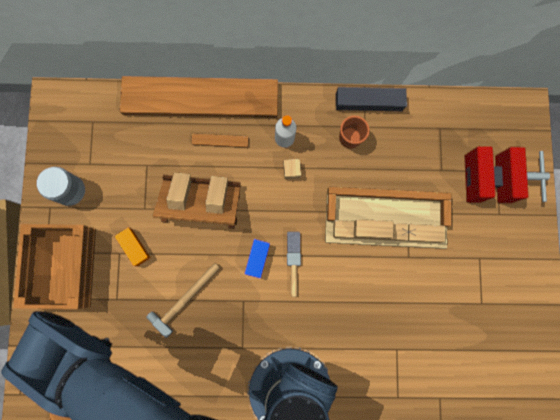

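View pics/side0.png

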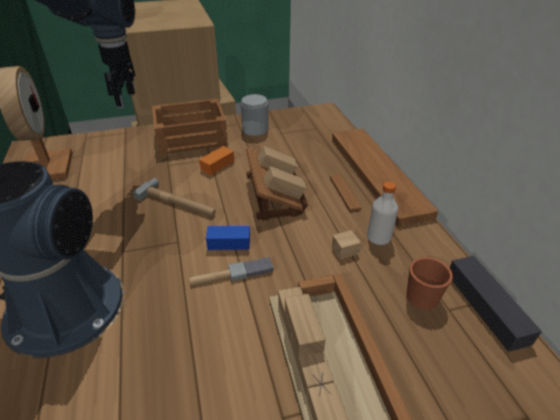

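The top view shows the rack with two pale blocks at (179,191) and (217,195). The planter's laid block is at (375,230) and the pencilled cross at (409,233). Candidates for the blocks:
- Rack blocks (179,191) and (217,195): chosen, since they are pale and lie on the sloping rack.
- Offcut (292,168), blue look-alike (258,258), orange look-alike (131,246), laid block (375,230) and first-course blocks: not to be taken.

```bash
cat > h.py <<'E'
import numpy as np, cv2
def cloud(c):
    z=c["z_map"].astype(float); v,u=np.mgrid[:420,:560]
    P=np.stack([(u-c["cx"])/c["fx"]*z,(v-c["cy"])/c["fy"]*z,z],-1)
    return (P-c["t"])@c["R"]
def rect(P):
    (x,y),(w,h),a=cv2.minAreaRect((P[:,:2]*1000).astype(np.float32)); 
    if w<h: w,h,a=h,w,a+90
    return np.round([x,y,w,h,(a+90)%180-90],1)
E
python3 - <<'E'
from h import *
c=dict(np.load("top0.npz")); W=cloud(c)
s=dict(np.load("side0.npz")); S=cloud(s)
def sel(W,box,zl,zh,m=None):
    u0,v0,u1,v1=box; A=W[v0:v1,u0:u1].reshape(-1,3); return A[(A[:,2]>zl)&(A[:,2]<zh)]
for nm,b,zl,zh in[("laid",(325,205,455,250),.09,.11),("course",(325,215,455,250),.05,.064),("offcut",(275,150,310,190),.03,.06)]:
    P=sel(W,b,zl,zh); print(nm,len(P),rect(P),P.mean(0))
for nm,b in[("L",(168,172,193,212)),("R",(204,176,231,216))]:
    P=sel(W,b,.06,.2)
    # keep top face by plane ransac-ish: normal ~30deg
    best=None
    rng=np.random.default_rng(0)
    for _ in range(400):
        p=P[rng.choice(len(P),3,False)];n=np.cross(p[1]-p[0],p[2]-p[0]);l=np.linalg.norm(n)
        if l<1e-5: continue
        n=n/l; n*=np.sign(n[2]); k=abs((P-p[0])@n)<.003
        if n[2]>.7 and(best is None or k.sum()>best.sum()): best=k
    Q=P[best]; m=Q.mean(0); n=np.linalg.svd(Q-m)[2][2]; n*=np.sign(n[2])
    e=np.cross([0,0,1],n); e/=np.linalg.norm(e); d=np.cross(e,n)
    r=rect(np.c_[(Q-m)@d,(Q-m)@e]); ctr=m+d*r[0]/1e3+e*r[1]/1e3
    print(nm,len(P),len(Q),"top ctr",ctr,"n",n,"tilt",np.degrees(np.arccos(n[2])),"az",np.degrees(np.arctan2(n[1],n[0])),r,"centre",ctr-n*.021)
P=sel(W,(155,170,242,228),.015,.3); print("rack",rect(P),P[:,2].max())
P=sel(W,(325,185,455,250),.008,.2); print("planter",rect(P))
# side-view cross check
for nm,x0,x1,y0,y1,zl,zh in[("laid side",.2,.6,-.5,0,.092,.108)]:
    A=S.reshape(-1,3);A=A[(A[:,2]>zl)&(A[:,2]<zh)&(A[:,0]>x0)&(A[:,0]<x1)&(A[:,1]>y0)&(A[:,1]<y1)];print(nm,len(A),rect(A),A.mean(0))
f=c["frame"][:,:,::-1]
a=cv2.resize(f[165:230,145:250],None,fx=5,fy=5,interpolation=2); b=cv2.resize(f[180:255,320:460],(525,281)); cv2.imwrite("pics/crop.png",np.vstack([a,b])[:600])
E
```

```text
laid 640 [ 482.2 -238.9  112.2   50.5   87.7] [ 0.48196221 -0.23854287  0.09886564]
course 1230 [ 487.9 -297.   375.6   80.7  -89.1] [ 0.48072668 -0.32397571  0.05694954]
offcut 285 [676.    1.8  55.1  50.3   5.8] [0.67433955 0.00183529 0.04165598]
L 818 388 top ctr [0.59903947 0.34085292 0.09440297] n [ 0.50272866 -0.04913646  0.86304664] tilt 30.3396000354317 az -5.582331351920192 [  2.    1.  114.2  49.3   1.8] centre [0.58848217 0.34188478 0.07627899]
R 839 383 top ctr [0.58868651 0.22834646 0.09511342] n [ 0.49295936 -0.01443083  0.86993265] tilt 29.549186049282827 az -1.6767905243087597 [  0.7   0.2 114.4  50.3  -1.8] centre [0.57833436 0.22864951 0.07684484]
rack [569.2 288.  241.8 147.1  85.4] 0.12634995689809428
planter [ 527.4 -310.5  410.4  201.1   89.3]
laid side 1324 [ 482.3 -239.6  111.9   50.4   88. ] [ 0.48143508 -0.2448495   0.0987908 ]
```

View pics/crop.png

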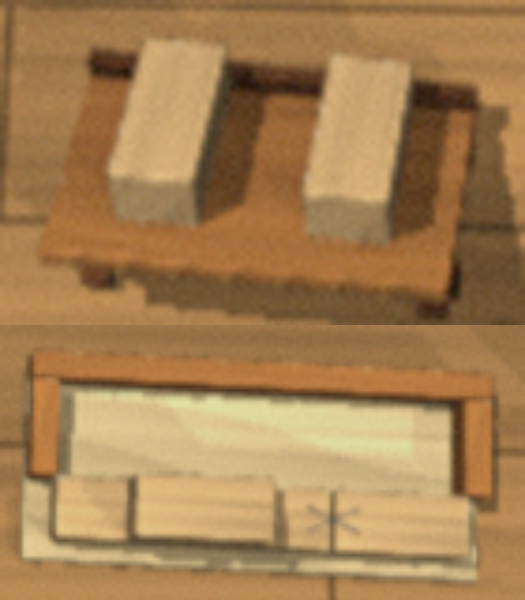

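The crop confirms both chosen blocks: plain, pale and on the sloped rack. The cross on the first course is at about (409,232), to the right of the laid block. Next I check the cross position and work out the first moves.

```bash
cat >> h.py <<'E'
import sys
from scipy.spatial.transform import Rotation as Ro
def pose(p,ay,tilt=0,az=-5):
    a=np.radians(ay);y=np.array([np.cos(a),np.sin(a),0]);t,b=np.radians([tilt,az])
    z=-np.array([np.sin(t)*np.cos(b),np.sin(t)*np.sin(b),np.cos(t)]); y-=z*(y@z); y/=np.linalg.norm(y)
    return np.array(p,float),np.c_[np.cross(y,z),y,z]
def plan(p,ay,tilt=0,frm=None):
    from cell import sensors
    s=sensors.observe(); P,R=pose(p,ay,tilt)
    p0,R0=(s["tcp_pos"],Ro.from_rotvec(s["tcp_rot"]).as_matrix()) if frm is None else frm
    d=R0.T@(P-p0); w=Ro.from_matrix(R0.T@R).as_rotvec()
    print("t",round(s["time_s"],2),"units",np.round(d/.12,3),np.round(np.degrees(w)/45,3),"| F",np.round(s["contact_force"],1),"w",round(s["gripper_width"],4),"ff",round(s["finger_force"],1))
if __name__=="__main__": plan(eval(sys.argv[1]),float(sys.argv[2]),float(sys.argv[3]))
E
python3 - <<'E'
from h import *
c=dict(np.load("top0.npz"))
d=np.array([(408.8+.3-c["cx"])/c["fx"],(231.8-c["cy"])/c["fy"],1])@c["R"]; o=-c["R"].T@c["t"]
print("cross",o+d*(.057-o[2])/d[2])
n=np.array([.498,-.0436,.866]); C=np.array([.5785,.2285,.077])
print("hover",C+n*.10,"grasp",C-n*.016)
E
python3 h.py "[.628,.224,.19]" 85 30
```

```text
cross [ 0.47678253 -0.35472233  0.057     ]
hover [0.6283  0.22414 0.1636 ] grasp [0.570532  0.2291976 0.063144 ]
t 0.1 units [-4.309 -1.072  0.341] [ 0.083  0.663 -0.316] | F [ 0.5 -0.3  0.8] w 0.0854 ff 0.0
```

```bash
R='[-1,-0.25,0,0,0,0,0]'
python3 -m pendant '[[-0.1,-0.03,0,0,0,0,0],[-0.2,-0.05,0,0,0,0,0],[-0.3,-0.08,0,0,0,0,0],[-0.4,-0.1,0,0,0,0,0],[-0.5,-0.13,0,0,0,0,0],[-0.6,-0.15,0,0,0,0,0],[-0.7,-0.18,0,0,0,0,0],[-0.8,-0.2,0,0,0,0,0],[-0.9,-0.23,0,0,0,0,0],[-1,-0.25,0,0,0,0,0]]'
python3 -m pendant '[[-0.1,-0.03,0,0,0,0,0],[-0.2,-0.05,0,0,0,0,0],[-0.3,-0.08,0,0,0,0,0],[-0.4,-0.1,0,0,0,0,0],[-0.5,-0.13,0,0,0,0,0],[-0.6,-0.15,0,0,0,0,0],[-0.7,-0.18,0,0,0,0,0],[-0.8,-0.2,0,0,0,0,0],[-0.9,-0.23,0,0,0,0,0],[-1,-0.25,0,0,0,0,0]]'
python3 -m pendant '[[-0.1,-0.03,0,0,0,0,0],[-0.2,-0.05,0,0,0,0,0],[-0.3,-0.08,0,0,0,0,0],[-0.4,-0.1,0,0,0,0,0],[-0.5,-0.13,0,0,0,0,0],[-0.6,-0.15,0,0,0,0,0],[-0.7,-0.18,0,0,0,0,0],[-0.8,-0.2,0,0,0,0,0],[-0.9,-0.23,0,0,0,0,0],[-1,-0.25,0,0,0,0,0]]'
python3 h.py "[.628,.224,.19]" 85 30
```

```text
time_s: 1.1
tcp_pos: [0.2877, 0.4493, 0.2313]
tcp_rot: [-0.533, -3.096, 0.0]
contact_force: [0.2, -0.2, -0.4]
gripper_width: 0.0853
finger_force: 0.0
time_s: 2.1
tcp_pos: [0.3908, 0.381, 0.2313]
tcp_rot: [-0.533, -3.096, 0.0]
contact_force: [0.3, 0.3, -1.0]
gripper_width: 0.0854
finger_force: 0.0
time_s: 3.1
tcp_pos: [0.4939, 0.3126, 0.2313]
tcp_rot: [-0.533, -3.096, 0.0]
contact_force: [0.5, -0.7, -0.1]
gripper_width: 0.0855
finger_force: 0.0
t 3.1 units [-1.3   -0.322  0.344] [ 0.084  0.663 -0.315] | F [ 0.5 -0.7 -0.1] w 0.0855 ff 0.0
```

```bash
python3 -m pendant '[[-0.1,-0.02,0,0.01,0.07,-0.03,0],[-0.2,-0.05,0,0.02,0.13,-0.06,0],[-0.3,-0.07,0,0.03,0.2,-0.1,0],[-0.4,-0.1,0,0.03,0.27,-0.13,0],[-0.5,-0.12,0,0.04,0.33,-0.16,0],[-0.6,-0.15,0,0.05,0.4,-0.19,0],[-0.7,-0.17,0,0.06,0.46,-0.22,0],[-0.8,-0.2,0,0.07,0.53,-0.25,0],[-0.9,-0.24,0,0.08,0.6,-0.28,0],[-1,-0.27,0,0.084,0.663,-0.315,0]]'
python3 h.py "[.628,.224,.1636]" 85 30;python3 h.py "[.5705,.2292,.0631]" 85 30
python3 - <<'E'
from cell import sensors;print(sensors.observe()["q"])
E
```

```text
time_s: 4.1
tcp_pos: [0.5961, 0.2417, 0.2311]
tcp_rot: [-0.113, -2.614, -0.032]
contact_force: [-0.4, 0.2, -0.3]
gripper_width: 0.0856
finger_force: 0.0
t 4.1 units [-0.522 -0.125  0.347] [ 0.001 -0.003  0.001] | F [-0.4  0.2 -0.3] w 0.0856 ff 0.0
t 4.1 units [-0.527 -0.124  1.313] [ 0.001 -0.003  0.001] | F [-0.4  0.2 -0.3] w 0.0856 ff 0.0
[ 0.24483553  0.79012614  1.01544473  0.1709458   1.83383928 -1.23688683]
```

```bash
python3 -m pendant '[[-0.1,-0.03,0.04,0,0,0,0],[-0.2,-0.06,0.08,0,0,0,0],[-0.3,-0.09,0.12,0,0,0,0],[-0.4,-0.11,0.16,0,0,0,0],[-0.5,-0.12,0.2,0,0,0,0],[-0.527,-0.125,0.25,0,0,0,0],[-0.527,-0.125,0.28,0,0,0,0],[-0.527,-0.125,0.31,0,0,0,0],[-0.527,-0.125,0.33,0,0,0,0],[-0.527,-0.125,0.35,0,0,0,0]]'
python3 - <<'E'
from cell import imaging
import cv2,numpy as np
a=imaging.camera("top")["frame"][160:235,150:265,::-1];b=imaging.camera("side")["frame"][90:240,200:340,::-1]
cv2.imwrite("pics/hov.png",np.hstack([cv2.resize(a,(400,260)),cv2.resize(b,(280,260))]))
E
python3 h.py "[.5705,.2292,.0631]" 85 30
```

```text
time_s: 5.1
tcp_pos: [0.6275, 0.2249, 0.1637]
tcp_rot: [-0.114, -2.617, -0.031]
contact_force: [-0.1, 0.0, 0.7]
gripper_width: 0.0857
finger_force: 0.0
t 5.2 units [-0.006 -0.005  0.961] [ 0.  0. -0.] | F [-0.6  0.7 -0.1] w 0.0852 ff 0.0
```

View pics/hov.png

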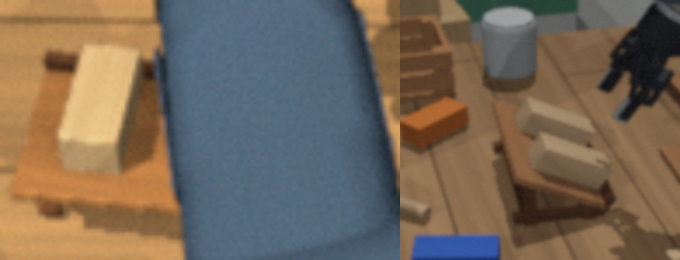

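The top crop shows the arm covering block R. In the side crop the tilted fingers, at about (630,90), hang astride above the near block, square to the slope. I'll descend, then close.

```bash
python3 -m pendant '[[0,0,0.12,0,0,0,0],[0,0,0.24,0,0,0,0],[0,0,0.36,0,0,0,0],[0,0,0.48,0,0,0,0],[0,0,0.6,0,0,0,0],[-0.006,-0.005,0.7,0,0,0,0],[-0.006,-0.005,0.78,0,0,0,0],[-0.006,-0.005,0.86,0,0,0,0],[-0.006,-0.005,0.92,0,0,0,0],[-0.006,-0.005,0.96,0,0,0,0]]'
python3 -m pendant '[[0,0,0,0,0,0,0.15],[0,0,0,0,0,0,0.3],[0,0,0,0,0,0,0.45],[0,0,0,0,0,0,0.6],[0,0,0,0,0,0,1],[0,0,0,0,0,0,1],[0,0,0,0,0,0,1],[0,0,0,0,0,0,1],[0,0,0,0,0,0,1],[0,0,0,0,0,0,1]]' 50
```

```text
time_s: 6.2
tcp_pos: [0.5705, 0.2291, 0.0627]
tcp_rot: [-0.115, -2.616, -0.031]
contact_force: [0.0, -0.7, 0.1]
gripper_width: 0.0853
finger_force: 0.0
time_s: 7.2
tcp_pos: [0.5713, 0.2292, 0.0637]
tcp_rot: [-0.115, -2.617, -0.032]
contact_force: [3.2, -0.0, 5.0]
gripper_width: 0.0496
finger_force: 52.7
```

```bash
python3 -m pendant '[[0,0,-0.05,0,0,0,1],[0,0,-0.12,0,0,0,1],[0,0,-0.2,0,0,0,1],[0,0,-0.3,0,0,0,1],[0,0,-0.42,0,0,0,1],[0,0,-0.54,0,0,0,1],[0,0,-0.66,0,0,0,1],[0,0,-0.78,0,0,0,1],[0,0,-0.9,0,0,0,1],[0,0,-1,0,0,0,1]]'
python3 h.py "[.62,.12,.22]" 65 0
python3 h.py "[.62,.12,.2]" 41 0
```

```text
time_s: 8.2
tcp_pos: [0.6313, 0.2237, 0.1685]
tcp_rot: [-0.115, -2.617, -0.031]
contact_force: [-0.4, 0.5, -1.4]
gripper_width: 0.0492
finger_force: 52.0
t 8.2 units [ 0.23  -0.869 -0.363] [-0.115 -0.659  0.434] | F [-0.4  0.5 -1.4] w 0.0492 ff 52.0
t 8.2 units [ 0.147 -0.869 -0.218] [-0.255 -0.632  0.955] | F [-0.4  0.5 -1.4] w 0.0492 ff 52.0
```

```bash
python3 -m pendant '[[0.01,-0.08,-0.03,-0.025,-0.06,0.095,1],[0.03,-0.17,-0.05,-0.05,-0.13,0.19,1],[0.04,-0.26,-0.07,-0.076,-0.19,0.285,1],[0.06,-0.35,-0.1,-0.1,-0.25,0.38,1],[0.075,-0.43,-0.12,-0.127,-0.316,0.48,1],[0.09,-0.52,-0.14,-0.15,-0.38,0.57,1],[0.1,-0.61,-0.16,-0.18,-0.44,0.67,1],[0.12,-0.7,-0.18,-0.2,-0.5,0.76,1],[0.13,-0.78,-0.2,-0.23,-0.57,0.86,1],[0.147,-0.87,-0.22,-0.255,-0.632,0.955,1]]'
python3 h.py "[.53,-.03,.21]" 20 0
python3 h.py "[.53,-.03,.21]" -2 0
```

```text
time_s: 9.2
tcp_pos: [0.6196, 0.1195, 0.1998]
tcp_rot: [1.308, 2.855, 0.0]
contact_force: [-0.0, -0.1, -1.0]
gripper_width: 0.0495
finger_force: 52.0
t 9.2 units [-0.456 -1.379 -0.086] [0.001 0.002 0.462] | F [-0.  -0.1 -1. ] w 0.0495 ff 52.0
t 9.2 units [-0.456 -1.379 -0.086] [0.002 0.001 0.951] | F [-0.  -0.1 -1. ] w 0.0495 ff 52.0
```

```bash
python3 -m pendant '[[-0.04,-0.1,0,0,0,0.095,1],[-0.09,-0.2,0,0,0,0.19,1],[-0.13,-0.3,0,0,0,0.285,1],[-0.18,-0.4,0,0,0,0.38,1],[-0.23,-0.5,0,0,0,0.475,1],[-0.27,-0.6,0,0,0,0.57,1],[-0.32,-0.7,0,0,0,0.665,1],[-0.36,-0.8,0,0,0,0.76,1],[-0.41,-0.9,0,0,0,0.855,1],[-0.456,-1,0,0,0,0.95,1]]'
python3 h.py "[.479,-.353,.2]" -2 0
```

```text
time_s: 10.2
tcp_pos: [0.5647, -0.0006, 0.1996]
tcp_rot: [-2.259, -2.183, 0.001]
contact_force: [0.7, -0.3, -1.7]
gripper_width: 0.0494
finger_force: 52.1
t 10.2 units [-2.959 -0.614 -0.003] [-0.001 -0.     0.001] | F [ 0.7 -0.3 -1.7] w 0.0494 ff 52.1
```

```bash
python3 -m pendant '[[-0.1,-0.02,0,0,0,0,1],[-0.2,-0.04,0,0,0,0,1],[-0.3,-0.06,0,0,0,0,1],[-0.4,-0.08,0,0,0,0,1],[-0.5,-0.1,0,0,0,0,1],[-0.6,-0.12,0,0,0,0,1],[-0.7,-0.14,0,0,0,0,1],[-0.8,-0.16,0,0,0,0,1],[-0.9,-0.18,0,0,0,0,1],[-1,-0.2,0,0,0,0,1]]'
python3 -m pendant '[[-0.1,-0.02,0,0,0,0,1],[-0.2,-0.04,0,0,0,0,1],[-0.3,-0.06,0,0,0,0,1],[-0.4,-0.08,0,0,0,0,1],[-0.5,-0.1,0,0,0,0,1],[-0.6,-0.12,0,0,0,0,1],[-0.7,-0.14,0,0,0,0,1],[-0.8,-0.16,0,0,0,0,1],[-0.9,-0.18,0,0,0,0,1],[-1,-0.2,0,0,0,0,1]]'
python3 -m pendant '[[-0.1,-0.02,0,0,0,0,1],[-0.2,-0.04,0,0,0,0,1],[-0.3,-0.06,0,0,0,0,1],[-0.4,-0.08,0,0,0,0,1],[-0.5,-0.1,0,0,0,0,1],[-0.6,-0.12,0,0,0,0,1],[-0.7,-0.14,0,0,0,0,1],[-0.8,-0.16,0,0,0,0,1],[-0.9,-0.2,0,0,0,0,1],[-0.96,-0.214,0,0,0,0,1]]'
python3 h.py "[.479,-.353,.12]" -2 0
python3 - <<'E'
from cell import imaging
from h import *
for n in("top","side"):
    c=imaging.camera(n);np.savez(n+"1.npz",**c);W=cloud(c);f=c["frame"].astype(int)
    m=(f[...,0]-f[...,2]>25)&(W[...,2]>.14)&(abs(W[...,0]-.48)<.12)&(abs(W[...,1]+.35)<.12)
    A=W[m];print(n,len(A),A.min(0),A.max(0)); 
    if len(A)>10:
        v,u=np.where(m);print(u.min(),u.max(),v.min(),v.max())
a=np.load("top1.npz")["frame"][170:260,310:470,::-1];b=np.load("side1.npz")["frame"][200:420,200:420,::-1]
cv2.imwrite("pics/carry.png",np.hstack([cv2.resize(a,(480,270)),cv2.resize(b,(270,270))]))
E
```

```text
time_s: 11.2
tcp_pos: [0.5367, -0.1202, 0.1988]
tcp_rot: [-2.255, -2.186, 0.001]
contact_force: [-0.6, -0.7, -1.7]
gripper_width: 0.0494
finger_force: 52.1
time_s: 12.2
tcp_pos: [0.509, -0.2394, 0.1988]
tcp_rot: [-2.255, -2.186, 0.001]
contact_force: [-0.2, 0.3, -1.1]
gripper_width: 0.0496
finger_force: 52.1
time_s: 13.2
tcp_pos: [0.4795, -0.3539, 0.1987]
tcp_rot: [-2.255, -2.185, 0.001]
contact_force: [-0.5, 0.2, -1.4]
gripper_width: 0.0496
finger_force: 52.1
t 13.2 units [ 0.008 -0.003  0.656] [-0.002 -0.     0.004] | F [-0.5  0.2 -1.4] w 0.0496 ff 52.1
top 333 [ 0.43000457 -0.42106175  0.19265127] [ 0.5541146  -0.23020356  0.52429882]
405 505 176 233
side 2393 [ 0.36004612 -0.41252349  0.1915369 ] [ 0.55395348 -0.30146276  0.48173681]
239 400 171 375
```

View pics/carry.png

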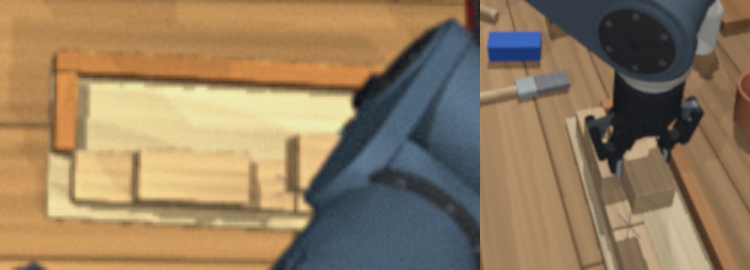

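Run:
```python
from h import *
for n in("top","side"):
    c=dict(np.load(n+"1.npz"));W=cloud(c);f=c["frame"].astype(int)
    m=(f[...,0]-f[...,2]>20)&(W[...,2]>.185)&(W[...,2]<.25)&(abs(W[...,0]-.48)<.06)&(abs(W[...,1]+.35)<.08)
    A=W[m];print(n,len(A),np.percentile(A,[1,5,95,99],axis=0).round(4).tolist())
    if n=="side":
        e=A[A[:,1]<-.40]; print("end",len(e),np.median(e,0),rect(e[:,[0,2]]), np.polyfit(e[:,0],e[:,1],1))
        t=A[A[:,2]>np.percentile(A[:,2],90)-.004]; print("top",rect(t),t.mean(0), np.linalg.svd(t-t.mean(0))[2][2])
```

```text
top 256 [[0.4556, -0.3481, 0.1945], [0.459, -0.3327, 0.1982], [0.505, -0.2995, 0.2385], [0.5175, -0.299, 0.2437]]
side 2138 [[0.4459, -0.4115, 0.1955], [0.4538, -0.4109, 0.2007], [0.5014, -0.3452, 0.236], [0.515, -0.311, 0.2445]]
end 767 [ 0.47598602 -0.40998428  0.22409906] [478.  214.6  50.   46.3  -0.6] [-0.04200551 -0.38848222]
top [ 473.9 -371.    95.5   85.8  -33.2] [ 0.47990623 -0.37841358  0.23475375] [ 0.01061656  0.00914137 -0.99990186]
```

```bash
python3 -m pendant '[[0,0,0.1,0,0,0,1],[0,0,0.2,0,0,0,1],[0,0,0.3,0,0,0,1],[0,0,0.4,0,0,0,1],[0,0,0.5,0,0,0,1],[0,0,0.6,0,0,0,1],[0,0,0.7,0,0,0,1],[0,0,0.8,0,0,0,1],[0,0,0.9,0,0,0,1],[0,0,0.98,0,0,0,1]]'
python3 -m pendant '[[0,0,0.02,0,0,0,1],[0,0,0.04,0,0,0,1],[0,0,0.06,0,0,0,1],[0,0,0.08,0,0,0,1],[0,0,0.1,0,0,0,1],[0,0,0.11,0,0,0,1],[0,0,0.12,0,0,0,1],[0,0,0.13,0,0,0,1],[0,0,0.135,0,0,0,1],[0,0,0.14,0,0,0,1]]'
```

```text
time_s: 14.3
tcp_pos: [0.4798, -0.3527, 0.08]
tcp_rot: [-2.255, -2.186, 0.001]
contact_force: [-1.0, 0.4, -2.7]
gripper_width: 0.0492
finger_force: 52.1
time_s: 15.3
tcp_pos: [0.4799, -0.3528, 0.0644]
tcp_rot: [-2.255, -2.186, 0.001]
contact_force: [-0.1, -0.2, -2.2]
gripper_width: 0.0499
finger_force: 52.1
```

```bash
python3 -m pendant '[[0,0,0.002,0,0,0,1],[0,0,0.004,0,0,0,1],[0,0,0.006,0,0,0,1],[0,0,0.008,0,0,0,1],[0,0,0.01,0,0,0,1],[0,0,0.012,0,0,0,1],[0,0,0.014,0,0,0,1],[0,0,0.016,0,0,0,1],[0,0,0.018,0,0,0,1],[0,0,0.02,0,0,0,1]]'
```

```text
time_s: 16.3
tcp_pos: [0.4799, -0.3528, 0.0634]
tcp_rot: [-2.255, -2.187, 0.001]
contact_force: [-7.3, 6.1, 17.6]
gripper_width: 0.0493
finger_force: 54.3
```

```bash
python3 -m pendant '[[0,0,-0.01,0,0,0,0.9],[0,0,-0.01,0,0,0,0.7],[0,0,-0.01,0,0,0,0.5],[0,0,-0.01,0,0,0,0.3],[0,0,-0.01,0,0,0,0.1],[0,0,-0.01,0,0,0,0],[0,0,-0.01,0,0,0,0],[0,0,-0.01,0,0,0,0],[0,0,-0.01,0,0,0,0],[0,0,-0.01,0,0,0,0]]'
python3 -m pendant '[[0,0,-0.05,0,0,0,0],[0,0,-0.12,0,0,0,0],[0,0,-0.2,0,0,0,0],[0,0,-0.3,0,0,0,0],[0,0,-0.4,0,0,0,0],[0,0,-0.52,0,0,0,0],[0,0,-0.64,0,0,0,0],[0,0,-0.76,0,0,0,0],[0,0,-0.88,0,0,0,0],[0,0,-1,0,0,0,0]]'
python3 - <<'E'
from cell import imaging
from h import *
c=imaging.camera("side");W=cloud(c).reshape(-1,3)
m=(W[:,2]>.09)&(W[:,2]<.108)&(abs(W[:,0]-.48)<.06)
for y0,y1 in((-.42,-.297),(-.297,-.17)):
    A=W[m&(W[:,1]>y0)&(W[:,1]<y1)];print(len(A),rect(A),A[:,2].mean(),np.linalg.svd(A-A.mean(0))[2][2])
E
python3 h.py "[.62,.12,.2]" 41 0
```

```text
time_s: 17.3
tcp_pos: [0.4799, -0.3527, 0.0632]
tcp_rot: [-2.255, -2.186, 0.001]
contact_force: [-0.3, 0.5, 0.6]
gripper_width: 0.0854
finger_force: 0.0
time_s: 18.3
tcp_pos: [0.48, -0.3528, 0.1846]
tcp_rot: [-2.255, -2.186, 0.001]
contact_force: [-0.0, 0.0, 0.2]
gripper_width: 0.0856
finger_force: 0.0
1884 [ 480.2 -354.5  111.4   50.4   88.6] 0.0987125084114541 [ 0.0192697   0.00560084 -0.99979863]
380 [ 491.5 -241.   112.7   40.3   83.3] 0.09852672985130694 [-0.00957089 -0.01627531  0.99982174]
t 18.35 units [ 3.979  1.038 -0.116] [ 0.001  0.003 -0.95 ] | F [ 0.3 -0.2  3. ] w 0.0856 ff 0.0
```

```bash
python3 -m pendant '[[0.1,0.02,-0.04,0,0,0,0],[0.2,0.04,-0.08,0,0,0,0],[0.3,0.06,-0.12,0,0,0,0],[0.4,0.08,-0.16,0,0,0,0],[0.5,0.1,-0.2,0,0,0,0],[0.6,0.12,-0.24,0,0,0,0],[0.7,0.14,-0.28,0,0,0,0],[0.8,0.16,-0.32,0,0,0,0],[0.9,0.18,-0.36,0,0,0,0],[1,0.2,-0.4,0,0,0,0]]' | head -2
python3 -m pendant '[[0.1,0.02,0,0,0,0,0],[0.2,0.04,0,0,0,0,0],[0.3,0.06,0,0,0,0,0],[0.4,0.08,0,0,0,0,0],[0.5,0.1,0,0,0,0,0],[0.6,0.12,0,0,0,0,0],[0.7,0.14,0,0,0,0,0],[0.8,0.16,0,0,0,0,0],[0.9,0.18,0,0,0,0,0],[1,0.2,0,0,0,0,0]]' | head -2
python3 -m pendant '[[0.1,0.02,0,0,0,0,0],[0.2,0.04,0,0,0,0,0],[0.3,0.06,0,0,0,0,0],[0.4,0.08,0,0,0,0,0],[0.5,0.1,0,0,0,0,0],[0.6,0.12,0,0,0,0,0],[0.7,0.14,0,0,0,0,0],[0.8,0.16,0,0,0,0,0],[0.9,0.18,0,0,0,0,0],[1,0.2,0,0,0,0,0]]' | head -2
python3 -m pendant '[[0.1,0.02,0,0,0,-0.095,0],[0.2,0.04,0,0,0,-0.19,0],[0.3,0.06,0,0,0,-0.285,0],[0.4,0.08,0,0,0,-0.38,0],[0.5,0.1,0,0,0,-0.475,0],[0.6,0.12,0,0,0,-0.57,0],[0.7,0.14,0,0,0,-0.665,0],[0.8,0.16,0,0,0,-0.76,0],[0.9,0.18,0,0,0,-0.855,0],[1,0.2,0,0,0,-0.95,0]]'
python3 h.py "[.638,.3375,.2]" 85 30
python3 h.py "[.6,.24,.23]" 85 30
```

```text
time_s: 19.35
tcp_pos: [0.508, -0.2326, 0.2316]
time_s: 20.35
tcp_pos: [0.5357, -0.1134, 0.2312]
time_s: 21.35
tcp_pos: [0.5634, 0.0059, 0.2312]
time_s: 22.35
tcp_pos: [0.591, 0.1251, 0.2311]
tcp_rot: [-1.298, -2.86, 0.001]
contact_force: [-0.8, -0.7, 0.4]
gripper_width: 0.0852
finger_force: 0.0
t 22.35 units [1.075 1.46  0.259] [ 0.254  0.632 -0.952] | F [-0.8 -0.7  0.4] w 0.0852 ff 0.0
t 22.35 units [0.671 0.687 0.01 ] [ 0.254  0.632 -0.952] | F [-0.8 -0.7  0.4] w 0.0852 ff 0.0
```

```bash
python3 -m pendant '[[0.07,0.1,0,0.025,0.063,-0.095,0],[0.14,0.2,0,0.05,0.126,-0.19,0],[0.21,0.3,0,0.076,0.19,-0.285,0],[0.28,0.4,0,0.1,0.253,-0.38,0],[0.35,0.5,0,0.127,0.316,-0.476,0],[0.43,0.6,0,0.152,0.38,-0.57,0],[0.5,0.7,0,0.178,0.442,-0.666,0],[0.57,0.8,0,0.203,0.506,-0.762,0],[0.64,0.9,0,0.229,0.57,-0.857,0],[0.72,0.97,0,0.254,0.632,-0.952,0]]'
python3 - <<'E'
from cell import imaging
from h import *
c=imaging.camera("top");W=cloud(c)[172:212,166:196].reshape(-1,3)
W=W[(W[:,2]>.06)&(W[:,2]<.14)]
m=np.array([.599,.3409,.0944]);n=np.array([.498,-.0436,.866]);Q=W[abs((W-m)@n)<.004]
y=np.array([.0872,.9962,0]);d=np.cross(y,n);print(len(Q),((Q-m)@n).mean(),rect(np.c_[(Q-m)@d,(Q-m)@y]),d)
E
python3 h.py "[.638,.3375,.163]" 85 30
python3 h.py "[.5805,.3425,.0628]" 85 30
```

```text
time_s: 23.35
tcp_pos: [0.6222, 0.2666, 0.2308]
tcp_rot: [-0.114, -2.614, -0.032]
contact_force: [0.4, -0.9, 0.3]
gripper_width: 0.0855
finger_force: 0.0
258 -0.0001825474507589665 [ -4.2  14.4 120.5  39.7  14.9] [ 0.8627092  -0.0755152  -0.49990952]
t 23.4 units [-0.359  0.584  0.435] [-0.001 -0.008  0.008] | F [ 1.8  2.3 -0.4] w 0.0852 ff 0.0
t 23.4 units [-0.365  0.585  1.398] [-0.001 -0.008  0.008] | F [ 1.8  2.3 -0.4] w 0.0852 ff 0.0
```

```bash
python3 -m pendant '[[-0.06,0.1,0,0,0,0,0],[-0.12,0.2,0.03,0,0,0,0],[-0.18,0.3,0.06,0,0,0,0],[-0.24,0.4,0.1,0,0,0,0],[-0.3,0.5,0.15,0,0,0,0],[-0.363,0.584,0.2,0,-0.008,0.008,0],[-0.363,0.584,0.26,0,-0.008,0.008,0],[-0.363,0.584,0.32,0,-0.008,0.008,0],[-0.363,0.584,0.38,0,-0.008,0.008,0],[-0.363,0.584,0.43,0,-0.008,0.008,0]]'
python3 h.py "[.5805,.3425,.0628]" 85 30
python3 - <<'E'
from cell import imaging
import cv2
b=imaging.camera("side")["frame"][80:230,200:360,::-1]
cv2.imwrite("pics/hov2.png",cv2.resize(b,(480,450)))
E
```

```text
time_s: 24.4
tcp_pos: [0.6399, 0.3339, 0.1646]
tcp_rot: [-0.127, -2.622, -0.03]
contact_force: [0.4, 0.9, 0.5]
gripper_width: 0.0857
finger_force: 0.0
t 24.4 units [0.015 0.026 0.985] [ 0.002  0.009 -0.012] | F [0.4 0.9 0.5] w 0.0857 ff 0.0
```

View pics/hov2.png

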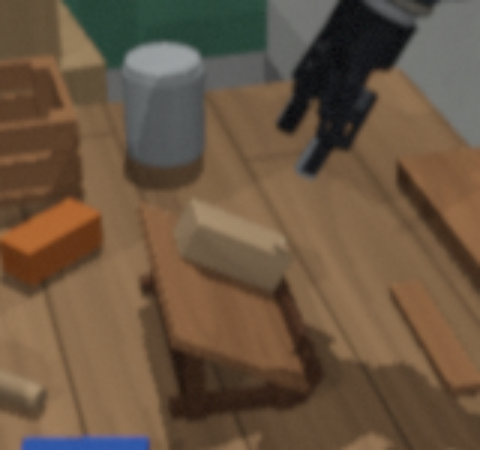

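The fingers, at about (325,140) in this crop, hang squarely above the remaining block at (232,245). I'll descend, close and lift.

```bash
python3 -m pendant '[[0,0.01,0.12,0,0,0,0],[0.01,0.02,0.24,0,0,0,0],[0.015,0.026,0.36,0,0.009,-0.012,0],[0.015,0.026,0.48,0,0.009,-0.012,0],[0.015,0.026,0.6,0,0.009,-0.012,0],[0.015,0.026,0.7,0,0.009,-0.012,0],[0.015,0.026,0.79,0,0.009,-0.012,0],[0.015,0.026,0.87,0,0.009,-0.012,0],[0.015,0.026,0.94,0,0.009,-0.012,0],[0.015,0.026,0.98,0,0.009,-0.012,0]]'
python3 -m pendant '[[0,0,0,0,0,0,0.15],[0,0,0,0,0,0,0.3],[0,0,0,0,0,0,0.45],[0,0,0,0,0,0,0.6],[0,0,0,0,0,0,1],[0,0,0,0,0,0,1],[0,0,0,0,0,0,1],[0,0,0,0,0,0,1],[0,0,0,0,0,0,1],[0,0,0,0,0,0,1]]' 50
```

```text
time_s: 25.45
tcp_pos: [0.5807, 0.3428, 0.0627]
tcp_rot: [-0.114, -2.615, -0.033]
contact_force: [-0.1, 0.0, 0.9]
gripper_width: 0.0857
finger_force: 0.0
time_s: 26.45
tcp_pos: [0.5816, 0.3429, 0.064]
tcp_rot: [-0.114, -2.617, -0.034]
contact_force: [3.6, -0.2, 5.5]
gripper_width: 0.0487
finger_force: 52.8
```

```bash
python3 -m pendant '[[0,0,-0.05,0,0,0,1],[0,0,-0.12,0,0,0,1],[0,0,-0.2,0,0,0,1],[0,0,-0.3,0,0,0,1],[0,0,-0.42,0,0,0,1],[0,0,-0.54,0,0,0,1],[0,0,-0.66,0,0,0,1],[0,0,-0.78,0,0,0,1],[0,0,-0.9,0,0,0,1],[0,0,-1,0,0,0,1]]'
python3 -m pendant '[[0.01,-0.1,-0.03,-0.025,-0.06,0.095,1],[0.03,-0.2,-0.06,-0.05,-0.13,0.19,1],[0.04,-0.3,-0.09,-0.076,-0.19,0.285,1],[0.06,-0.4,-0.12,-0.1,-0.25,0.38,1],[0.075,-0.5,-0.15,-0.127,-0.316,0.48,1],[0.09,-0.6,-0.18,-0.15,-0.38,0.57,1],[0.1,-0.7,-0.21,-0.18,-0.44,0.67,1],[0.12,-0.8,-0.24,-0.2,-0.5,0.76,1],[0.13,-0.9,-0.27,-0.23,-0.57,0.86,1],[0.147,-1,-0.3,-0.255,-0.632,0.955,1]]'
python3 h.py "[.48,-.296,.215]" -2 0
```

```text
time_s: 27.45
tcp_pos: [0.6417, 0.3373, 0.1688]
tcp_rot: [-0.114, -2.616, -0.034]
contact_force: [0.3, -0.7, -0.2]
gripper_width: 0.0494
finger_force: 52.2
time_s: 28.45
tcp_pos: [0.6335, 0.2169, 0.2082]
tcp_rot: [1.308, 2.856, 0.003]
contact_force: [0.8, 0.4, -0.9]
gripper_width: 0.0494
finger_force: 52.2
t 28.45 units [-2.4   -3.761 -0.064] [ 0.002 -0.001  0.951] | F [ 0.8  0.4 -0.9] w 0.0494 ff 52.2
```

```bash
python3 -m pendant '[[-0.06,-0.1,0,0,0,0.095,1],[-0.13,-0.2,0,0,0,0.19,1],[-0.19,-0.3,0,0,0,0.285,1],[-0.26,-0.4,0,0,0,0.38,1],[-0.32,-0.5,0,0,0,0.475,1],[-0.38,-0.6,0,0,0,0.57,1],[-0.45,-0.7,0,0,0,0.665,1],[-0.51,-0.8,0,0,0,0.76,1],[-0.58,-0.9,0,0,0,0.855,1],[-0.64,-1,-0.06,0,0,0.951,1]]'
python3 h.py "[.48,-.296,.215]" -2 0
```

```text
time_s: 29.45
tcp_pos: [0.5928, 0.0801, 0.2142]
tcp_rot: [-2.258, -2.18, 0.001]
contact_force: [0.3, -0.5, -1.2]
gripper_width: 0.0494
finger_force: 52.2
t 29.45 units [-3.165 -0.83  -0.01 ] [-0.003 -0.002 -0.   ] | F [ 0.3 -0.5 -1.2] w 0.0494 ff 52.2
```

```bash
python3 -m pendant '[[-0.1,-0.03,0,0,0,0,1],[-0.2,-0.05,0,0,0,0,1],[-0.3,-0.08,0,0,0,0,1],[-0.4,-0.1,0,0,0,0,1],[-0.5,-0.13,0,0,0,0,1],[-0.6,-0.16,0,0,0,0,1],[-0.7,-0.18,0,0,0,0,1],[-0.8,-0.21,0,0,0,0,1],[-0.9,-0.24,0,0,0,0,1],[-1,-0.26,0,0,0,0,1]]' |head -2
python3 -m pendant '[[-0.1,-0.03,0,0,0,0,1],[-0.2,-0.05,0,0,0,0,1],[-0.3,-0.08,0,0,0,0,1],[-0.4,-0.1,0,0,0,0,1],[-0.5,-0.13,0,0,0,0,1],[-0.6,-0.16,0,0,0,0,1],[-0.7,-0.18,0,0,0,0,1],[-0.8,-0.21,0,0,0,0,1],[-0.9,-0.24,0,0,0,0,1],[-1,-0.26,0,0,0,0,1]]' |head -2
python3 -m pendant '[[-0.1,-0.03,0,0,0,0,1],[-0.2,-0.05,0,0,0,0,1],[-0.3,-0.08,0,0,0,0,1],[-0.4,-0.1,0,0,0,0,1],[-0.5,-0.13,0,0,0,0,1],[-0.6,-0.16,0,0,0,0,1],[-0.7,-0.18,0,0,0,0,1],[-0.8,-0.21,0,0,0,0,1],[-0.9,-0.24,0,0,0,0,1],[-1,-0.26,0,0,0,0,1]]' |head -2
python3 h.py "[.48,-.296,.19]" -2 0
cat > chk.py <<'E'
from h import *
from cell import imaging,sensors
s=sensors.observe();p=s["tcp_pos"]
for n in("top","side"):
    c=imaging.camera(n);W=cloud(c);f=c["frame"].astype(int)
    m=(f[...,0]-f[...,2]>20)&(abs(W[...,2]-p[2]-.016)<.03)&(abs(W[...,0]-p[0])<.04)&(abs(W[...,1]-p[1])<.07)
    A=W[m]-p;print(n,len(A),np.percentile(A,[1,5,95,99],axis=0).round(4).tolist())
    if n=="side":
        e=A[A[:,1]<-.046]; k=np.polyfit(e[:,0],e[:,1],1);print("end",len(e),np.median(e,0),rect(e[:,[0,2]]),k)
E
python3 chk.py
```

```text
time_s: 30.45
tcp_pos: [0.5577, -0.0391, 0.2139]
time_s: 31.45
tcp_pos: [0.5227, -0.158, 0.2137]
time_s: 32.45
tcp_pos: [0.4878, -0.277, 0.2135]
t 32.45 units [-0.161 -0.059  0.196] [-0.002 -0.002  0.004] | F [ 0.6 -0.1 -0.9] w 0.0496 ff 52.2
top 205 [[-0.0234, 0.0265, -0.0025], [-0.0211, 0.0313, 0.0001], [0.0238, 0.0552, 0.0379], [0.0249, 0.0557, 0.0396]]
side 1826 [[-0.0312, -0.0578, -0.0041], [-0.0259, -0.0572, 0.0003], [0.0217, 0.0137, 0.0362], [0.0255, 0.0457, 0.0371]]
end 702 [-0.00326379 -0.05614755  0.02196051] [-1.9 14.9 49.8 44.1 -0.2] [-0.0425329  -0.05504351]
```

```bash
python3 -m pendant '[[-0.02,-0.01,0,0,0,0,1],[-0.04,-0.02,0.02,0,0,0,1],[-0.07,-0.03,0.05,0,0,0,1],[-0.1,-0.04,0.08,0,0,0,1],[-0.13,-0.045,0.11,0,0,0,1],[-0.155,-0.05,0.15,0,0,0,1],[-0.155,-0.05,0.2,0,0,0,1],[-0.155,-0.05,0.25,0,0,0,1],[-0.155,-0.05,0.3,0,0,0,1],[-0.155,-0.05,0.36,0,0,0,1]]'
python3 -m pendant '[[0,0,0.06,0,0,0,1],[0,0,0.12,0,0,0,1],[0,0,0.18,0,0,0,1],[0,0,0.24,0,0,0,1],[0,0,0.3,0,0,0,1],[0,0,0.36,0,0,0,1],[0,0,0.42,0,0,0,1],[0,0,0.46,0,0,0,1],[0,0,0.48,0,0,0,1],[0,0,0.5,0,0,0,1]]'
```

```text
time_s: 33.55
tcp_pos: [0.4816, -0.2943, 0.1698]
tcp_rot: [-2.254, -2.185, -0.0]
contact_force: [0.1, -0.8, -0.1]
gripper_width: 0.0496
finger_force: 52.2
time_s: 34.55
tcp_pos: [0.4815, -0.2943, 0.1102]
tcp_rot: [-2.254, -2.185, -0.0]
contact_force: [0.0, -1.2, -0.6]
gripper_width: 0.0495
finger_force: 52.2
```

```bash
python3 -m pendant '[[-0.005,0,0.004,0,0,0,1],[-0.01,0,0.008,0,0,0,1],[-0.01,0,0.012,0,0,0,1],[-0.01,0,0.016,0,0,0,1],[-0.01,0,0.02,0,0,0,1],[-0.01,0,0.024,0,0,0,1],[-0.01,0,0.028,0,0,0,1],[-0.01,0,0.031,0,0,0,1],[-0.01,0,0.034,0,0,0,1],[-0.01,0,0.037,0,0,0,1]]'
python3 -m pendant '[[0,0,0.001,0,0,0,1],[0,0,0.002,0,0,0,1],[0,0,0.003,0,0,0,1],[0,0,0.004,0,0,0,1],[0,0,0.005,0,0,0,1],[0,0,0.006,0,0,0,1],[0,0,0.007,0,0,0,1],[0,0,0.008,0,0,0,1],[0,0,0.009,0,0,0,1],[0,0,0.01,0,0,0,1]]'
```

```text
time_s: 35.55
tcp_pos: [0.4816, -0.2954, 0.1062]
tcp_rot: [-2.255, -2.185, -0.001]
contact_force: [-1.3, 3.3, 7.3]
gripper_width: 0.0496
finger_force: 53.1
time_s: 36.55
tcp_pos: [0.4816, -0.2954, 0.1062]
tcp_rot: [-2.255, -2.185, -0.001]
contact_force: [-6.3, 6.8, 18.3]
gripper_width: 0.0495
finger_force: 54.5
```

It is in contact, so I'll release, back off and check.

```bash
python3 -m pendant '[[0,0,-0.01,0,0,0,0.9],[0,0,-0.01,0,0,0,0.7],[0,0,-0.01,0,0,0,0.5],[0,0,-0.01,0,0,0,0.3],[0,0,-0.01,0,0,0,0.1],[0,0,-0.01,0,0,0,0],[0,0,-0.01,0,0,0,0],[0,0,-0.01,0,0,0,0],[0,0,-0.01,0,0,0,0],[0,0,-0.01,0,0,0,0]]'
python3 -m pendant '[[0,0,-0.05,0,0,0,0],[0,0,-0.12,0,0,0,0],[0,0,-0.2,0,0,0,0],[0,0,-0.3,0,0,0,0],[0,0,-0.4,0,0,0,0],[0,0,-0.52,0,0,0,0],[0,0,-0.64,0,0,0,0],[0,0,-0.76,0,0,0,0],[0,0,-0.88,0,0,0,0],[0,0,-1,0,0,0,0]]'
python3 -m pendant '[[0.1,0.05,0,0,0,0,0],[0.2,0.1,0,0,0,0,0],[0.3,0.15,0,0,0,0,0],[0.4,0.2,0,0,0,0,0],[0.5,0.25,0,0,0,0,0],[0.6,0.3,0,0,0,0,0],[0.7,0.35,0,0,0,0,0],[0.8,0.4,0,0,0,0,0],[0.9,0.45,0,0,0,0,0],[1,0.5,0,0,0,0,0]]'
python3 - <<'E'
from cell import imaging
from h import *
for n in("side","top"):
    c=imaging.camera(n);W=cloud(c).reshape(-1,3)
    for zl,zh in((.134,.148),(.092,.106)):
        A=W[(W[:,2]>zl)&(W[:,2]<zh)&(abs(W[:,0]-.48)<.045)&(W[:,1]>-.42)&(W[:,1]<-.17)]
        if len(A)>20: print(n,len(A),rect(A),A[:,2].mean(),np.linalg.svd(A-A.mean(0))[2][2].round(3))
    if n=="side": cv2.imwrite("pics/end.png",c["frame"][:,:,::-1])
E
```

```text
time_s: 37.55
tcp_pos: [0.4814, -0.2954, 0.1059]
tcp_rot: [-2.254, -2.185, -0.0]
contact_force: [-0.4, -0.1, -0.2]
gripper_width: 0.0853
finger_force: 0.0
time_s: 38.55
tcp_pos: [0.4815, -0.2956, 0.2275]
tcp_rot: [-2.255, -2.185, -0.0]
contact_force: [-0.5, -0.0, 0.3]
gripper_width: 0.0855
finger_force: 0.0
time_s: 39.55
tcp_pos: [0.5458, -0.1766, 0.226]
tcp_rot: [-2.254, -2.185, -0.0]
contact_force: [-0.7, -0.3, -0.2]
gripper_width: 0.0855
finger_force: 0.0
side 1628 [ 481.8 -295.9  112.4   50.6   88.2] 0.14076163144599516 [ 0.013  0.004 -1.   ]
side 1565 [ 480.9 -296.7  226.7   50.9   88.9] 0.09886764001792671 [-0.016  0.     1.   ]
top 142 [ 479.9 -334.    50.3   32.2   -4.4] 0.14076087587857788 [ 0.027  0.065 -0.998]
top 255 [ 479.5 -367.9   80.1   50.3   88. ] 0.0992253539040105 [-0.018 -0.01   1.   ]
```

View pics/end.png

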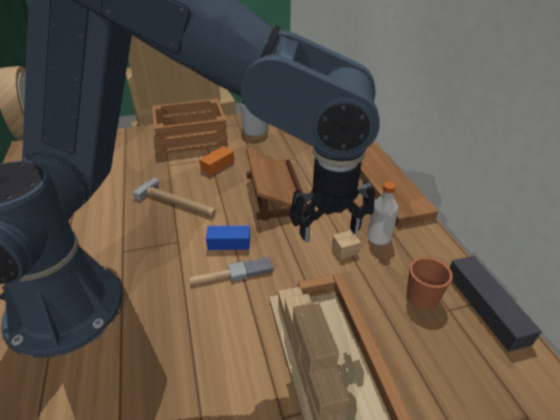

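The top block at (315,330) lies level over the joint, centred to within about 2 mm. The other block is beside the laid one, the rack is empty, the bystanders are undisturbed, and the gripper is clear.

```bash
python3 -c "from cell import job; print(job.hand_in())"
```

```text
the job is handed in; nothing more can be done
None
```

The job is handed in: both rack blocks are laid level and released, one at the pencilled cross and one centred over the second-course joint, each measuring within about 3 mm of its place, at 39.6 s of the 61 s allowed; the hand-in gave no verdict.

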